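# Feed the loaded setter into the bead kiln up to its sprung stop

### The job

Push the setter tray that carries the finished glass beads (its upright wooden post is the handle) along its guides into the bench kiln until you feel it come up against the sprung stop hidden inside. Leave it there, resting against the stop, without forcing the spring far back, and leave the empty setter where it is.

Things in the scene. Friction and masses are not known exactly. Their poses are not given: they have to be found in the camera images.
- loaded_post (a point): Centre of the upright wooden post (round, 22 mm across, 60 tall) of the loaded setter: a loose pale tray 295 x 86 x 12 mm, 0.3 to 0.5 kg, flat on the kiln's run, 1 to 4 N to slide. The post rises from its top near the rear; this point is 42 mm above its underside. x axis: along the run into the kiln, to the front edge 270 mm ahead; z up. Glass beads on three mandrels lie on its front half.
- empty_post (a point): The same point of the second setter, alike in all but that it carries no beads. It lies in the other lane, 106 mm to one side; which lane is which changes.
- kiln_mouth (a point): Middle of the mouth's bottom edge (mouth 224 wide, 70 high) on the fixed grey bench kiln, 314 wide, 280 deep, 210 high with roof fittings. x axis: level, into the kiln. A steel run, its top at this height (30 mm above the bench), comes 390 mm out of the mouth; 9 mm rails guide a setter in each of two lanes, 6 mm play in all. Setters start with the front edge 20 to 70 mm outside the mouth.
- kiln_stop (a joint): How far the sprung stop is pushed back, m: 0 free, growing towards the kiln's back. A full-width bar out of sight in the chamber; its free face is 40 to 130 mm inside the mouth, different every time. The spring adds 0.4 N per mm to the tray's own drag; past 25 mm (10 N) it is forced. Once let go, the tray's friction keeps the stop pressed a few mm.

How it is judged:
By the outcome, as a careful person would: the job done as asked, in the order asked, and still so for the second after the job is handed in, with the robot touching nothing.
It also fails if it takes over 40 s, if anything falls off the work surface, if the arm or the gripper's body presses on something with over 40 N, if the wrist force passes 120 N, or if a joint passes its speed limit or range.

### The arm

A 6-joint arm with a two-finger parallel gripper is mounted at the origin on the work surface. World frame = base frame: x ahead of the robot, y to its left, z up, the work surface at z = 0. Lengths are in mm, angles in degrees, forces in N, time in s.
With the tool pointing down it reaches from about 350 to 850 mm from the base axis. Payload 8.1 kg.
Tool frame: the origin (TCP) lies on the centre line of the jaws, within the pads' length; the fingertips stand 11 mm ahead of it and the grasp point (between the pads) lies 8 mm behind it; z points along the fingers, y is the direction in which the jaws open and shut (so a half turn about z gives the same grasp; the last joint's range is limited). The gripper opens to 85 mm and grips with 20 to 120 N. Pads are 22 mm wide; open, the fingers measure 114 mm over their backs; the gripper's body (76 mm by 85 mm) begins 54 mm behind the grasp point. The pads swing forward as they close: fully open they stand 13 mm farther back than shut.
Start: joints at [60.367, 7.471, 85.268, -0, 87.261, -4.893], TCP at [251.084, 544.943, 242.292] pointing down, gripper open.
Joint ranges: [-169.43, 169.43], [-51.17, 129.36], [1.28, 143.12], [-76.62, 256.62], [0, 156.53], [-152.29, 152.29]. Speed limits (degrees/s): [136.94, 136.94, 159.86, 180, 180, 180].

### API

Orientations are given as [roll, pitch, yaw] about the fixed x, y, z axes, in that order (R = Rz(yaw) Ry(pitch) Rx(roll)).
In Python, from bench import telemetry, viewer, r gives the robot as it stands.
- The arm moves only by the shell command python3 -m inch 'ROWS' [FORCE]. ROWS is JSON, a list of rows, each a list of 3 entries, a list of its own where there are three numbers: the shift along the tool's x, y, z in cm, then the turn, a rotation vector about the tool's x, y, z in rad, then the opening, from 0 (shut) to 1 (fully open). A call has 1 to 20 rows; each row is the pose to reach, as a shift and turn from the pose commanded when the call began, along the tool's axes at that moment; what a row does not reach only later rows make up. A row lasts 1/10 s, in which the tool goes at most 50 mm and 8.59 degrees, less where a joint would pass 70% of its speed; a pose out of reach is approached as far as the arm can. A call with a gripper value outside its range is refused whole. The fingers move at their own pace and stop on an object; FORCE is the grip in N (left out, the last holds). Time passes only in rows, so rows that repeat a pose let the fingers close. It gives the time, the measured TCP pose, the force and the opening at its end, in the units of the state.
- telemetry.sense(): the state, without advancing time (a new reading comes with each control period).
- viewer.snapshot(name): name is "scene" or "top" or "wrist"; returns the picture (400x640x3 uint8, red, green, blue); there is no depth.
- viewer.camera_model(name): a dict with "fx", "fy", "cx", "cy" (pixels), "dist" ([k1, k2, p1, p2, k3] as OpenCV has them; the pictures are not rectified), "cam_to_world" (4x4, takes a point from camera to world coordinates); the wrist camera has in their place "mount" (4x4, takes a point from camera to tool coordinates, whose origin is the TCP and whose axes are the flange's). Camera axes: x right, y down, z forward; pixel columns grow to the right and rows downward; lengths in mm; the calibration is good to about 2 mm. A picture is of the moment at which its call begins: read the wrist's pose just before it. camera_model takes no time and is no camera call.
- r.hand_in(): hands the job in, once; it reports no verdict.
The state is a dict: "time": time; "joint_pos": joint angles; "qd": joint speeds; "joint_efforts": joint torques, N m; "tool_pos": TCP position; "tcp_rot": TCP orientation; "ft_force": force on the tool from outside, world axes, zero at the start; "wrist_torque": the same for the moment, N m; "finger_gap": finger opening in mm.
Only numpy, scipy, OpenCV 4.12 (cv2) and the standard library are available. Lean on these libraries where they do the work, as an engineer would, in place of code of your own. Each camera call takes 0.05 s, during which the arm holds its last target.

## Working session

There is one attempt and no reset: what is moved stays moved. The work goes in short steps, Python scripts to look and compute and a shell command to move; the robot and the scene stay as the last step left them, time stands still between calls to the robot, and variables do not carry over. Pictures are saved under pics/ and viewed, and the job is handed in when it is done.

```bash
mkdir -p pics; ls; python3 - <<'E'
from bench import telemetry, viewer, r
import cv2, numpy as np
print(telemetry.sense())
for n in ["scene","top","wrist"]:
    im=viewer.snapshot(n); cv2.imwrite(f"pics/{n}0.png",im[:,:,::-1])
    print(n,viewer.camera_model(n))
E
```

```text
pics
{'time': 0.0, 'joint_pos': array([ 6.03667537e+01,  7.51472343e+00,  8.53317285e+01, -9.45170491e-04,
        8.72626137e+01, -4.89391601e+00]), 'qd': array([-0.00453939,  0.04617618, -0.00831722,  0.03536821,  0.06593322,
        0.02340876]), 'joint_efforts': array([ 8.42570813e-06, -5.69420421e+01, -5.00546980e+01, -3.46698980e-04,
        1.52079243e-02, -5.22510709e-05]), 'tool_pos': array([250.81262011, 544.45253475, 241.22496826]), 'tcp_rot': array([-1.79891251e+02, -8.36394340e-03,  1.55260708e+02]), 'ft_force': array([-0.16874041, -0.14120975,  0.3490631 ]), 'wrist_torque': array([-0.00730681,  0.00276452, -0.05069318]), 'finger_gap': 85.18739656843913}
scene {'fx': 386.38674055216217, 'fy': 386.38674055216217, 'cx': 317.7750167529486, 'cy': 197.06804844013962, 'dist': array([-0.036304,  0.      ,  0.      ,  0.      ,  0.      ]), 'cam_to_world': array([[ 9.73947194e-01,  2.15325707e-01, -7.11456544e-02,
         6.08860188e+02],
       [ 2.26773975e-01, -9.25676786e-01,  3.02813560e-01,
        -2.56431834e+02],
       [-6.54336857e-04, -3.11058400e-01, -9.50390574e-0
[... 495 characters left out ...]
784837e-03, -2.02477398e-01, -9.79285376e-01,
         8.46624478e+02],
       [ 0.00000000e+00,  0.00000000e+00,  0.00000000e+00,
         1.00000000e+00]])}
wrist {'fx': 281.6090177665825, 'fy': 281.6090177665825, 'cx': 320.13139999579835, 'cy': 197.21562387119815, 'dist': array([-0.02060451,  0.        ,  0.        ,  0.        ,  0.        ]), 'mount': array([[ 3.94457663e-04, -9.47678595e-01, -3.19225822e-01,
         8.24249354e+01],
       [ 9.99999797e-01,  5.33437285e-04, -3.47933989e-04,
         7.20417714e-01],
       [ 5.00016549e-04, -3.19225620e-01,  9.47678613e-01,
        -1.31539898e+02],
       [ 0.00000000e+00,  0.00000000e+00,  0.00000000e+00,
         1.00000000e+00]])}
```

View pics/scene0.png

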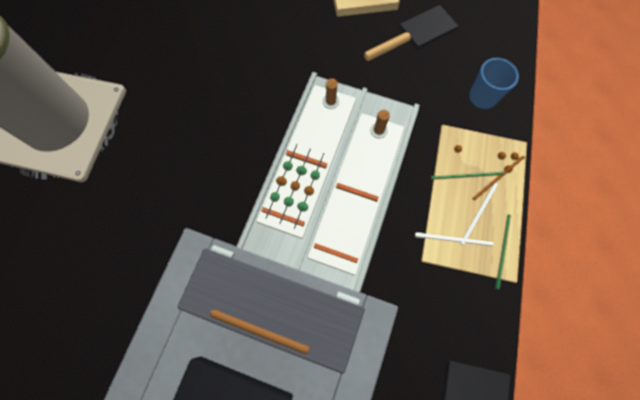

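View pics/top0.png

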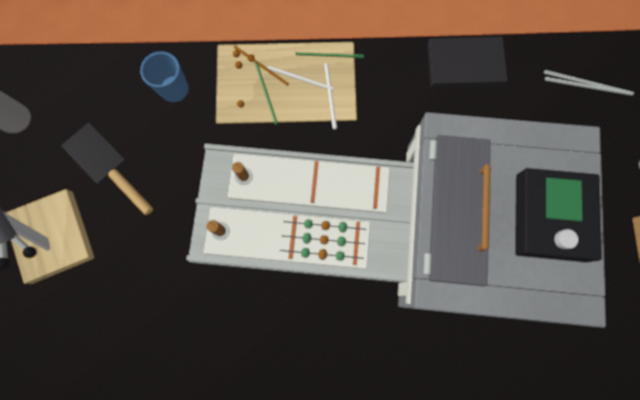

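View pics/wrist0.png

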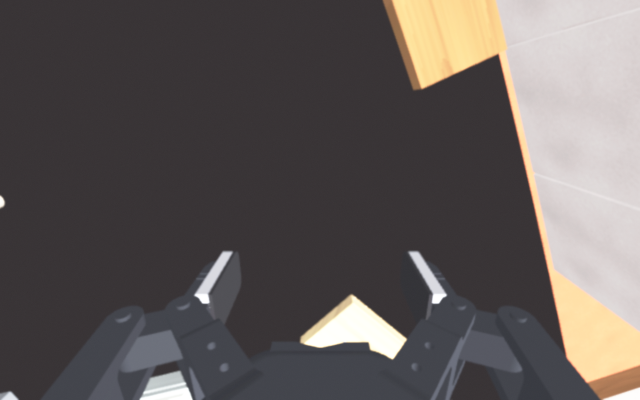

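The top view shows the loaded setter in the lane nearer the robot, with its post at about (216,228) and its beads at (290–365, 220–260). The empty post is at (241,172) and the kiln mouth is near column 412. Next I'll measure these in both views.

```bash
cat > h.py <<'E'
import cv2, numpy as np
from bench import viewer
def ray(n,uv,M=None,cm=None):
    c=cm or viewer.camera_model(n)
    K=np.array([[c["fx"],0,c["cx"]],[0,c["fy"],c["cy"]],[0,0,1]])
    p=cv2.undistortPoints(np.float64(uv).reshape(-1,1,2),K,c["dist"]).reshape(-1,2)
    T=c["cam_to_world"] if M is None else M
    d=np.c_[p,np.ones(len(p))]@T[:3,:3].T
    return T[:3,3],d
def plane(n,uv,z,M=None):
    o,d=ray(n,uv,M); return o+d*((z-o[2])/d[:,2])[:,None]
def proj(n,P,M=None):
    c=viewer.camera_model(n);T=np.linalg.inv(c["cam_to_world"] if M is None else M)
    K=np.array([[c["fx"],0,c["cx"]],[0,c["fy"],c["cy"]],[0,0,1]])
    return cv2.projectPoints(np.float64(P).reshape(-1,1,3),cv2.Rodrigues(T[:3,:3])[0],T[:3,3],K,c["dist"])[0].reshape(-1,2)
E
python3 - <<'E'
from h import *
np.set_printoptions(precision=1,suppress=True)
for n in ["top","scene"]:
    im=cv2.imread(f"pics/{n}0.png"); hsv=cv2.cvtColor(im,cv2.COLOR_BGR2HSV)
    x=slice(190,420) if n=="top" else slice(230,420)
    y=slice(140,280) if n=="top" else slice(60,290)
    m=np.zeros(im.shape[:2],np.uint8)
    m[y,x]=((hsv[y,x,2]>205)&(hsv[y,x,1]<40))*255
    m=cv2.morphologyEx(m,cv2.MORPH_CLOSE,np.ones((9,9)))
    m=cv2.morphologyEx(m,cv2.MORPH_OPEN,np.ones((5,5)))
    cs=cv2.findContours(m,cv2.RETR_EXTERNAL,cv2.CHAIN_APPROX_NONE)[0]
    for c in cs:
        if cv2.contourArea(c)<800: continue
        P=plane(n,c.reshape(-1,2),42)
        rct=cv2.minAreaRect(np.float32(P[:,:2])); print(n,"tray",cv2.boundingRect(c),rct, cv2.boxPoints(rct).tolist())
    # brown posts
    m2=((hsv[:,:,0]<16)&(hsv[:,:,1]>110)&(hsv[:,:,2]<160)).astype(np.uint8)*255
    for c in cv2.findContours(m2,cv2.RETR_EXTERNAL,cv2.CHAIN_APPROX_NONE)[0]:
        if cv2.contourArea(c)<60: continue
        print(n,"brown",cv2.boundingRect(c),cv2.minAreaRect(c))
    cv2.imwrite(f"pics/{n}_z.png",cv2.resize(im[y,x],None,fx=3.4 if n=="top" else 2.6,fy=3.4 if n=="top" else 2.6,interpolation=cv2.INTER_CUBIC))
E
```

```text
top tray (205, 208, 164, 59) ((523.0635375976562, 27.117477416992188), (292.27496337890625, 83.16569519042969), 83.166015625) [[464.3868103027344, -113.03366088867188], [546.9616088867188, -122.9297866821289], [581.740234375, 167.26861572265625], [499.16546630859375, 177.16473388671875]]
top tray (228, 155, 160, 56) ((624.8665161132812, -13.702896118164062), (292.5355529785156, 82.57281494140625), 83.19204711914062) [[566.5323486328125, -154.04518127441406], [648.52294921875, -163.83351135253906], [683.20068359375, 126.63938903808594], [601.2100830078125, 136.42771911621094]]
top brown (209, 221, 16, 14) ((215.46340942382812, 227.67074584960938), (17.179113388061523, 9.526599884033203), 38.65980911254883)
top brown (478, 165, 12, 86) ((483.75311279296875, 207.50657653808594), (9.451356887817383, 85.20501708984375), 1.4878674745559692)
top brown (235, 163, 13, 17) ((240.07691955566406, 171.1153564453125), (18.027755737304688, 8.875203132629395), 56.3099365234375)
top brown (0, 29, 640, 17) ((319.5168151855469, 37.7332763671875), (3.9466800689697266, 639.1987915039062), 88.68953704833984)
scene tray (258, 85, 158, 202) ((580.3880615234375, 3.7796173095703125), (366.2529602050781, 204.7170867919922), 82.717529296875) [[455.64190673828125, -164.89454650878906], [658.7075805664062, -190.84471130371094], [705.1342163085938, 172.4537811279297], [502.06854248046875, 198.40394592285156]]
scene brown (210, 311, 99, 42) ((258.87872314453125, 332.34246826171875), (105.06365966796875, 8.26762580871582), 19.50244903564453)
scene brown (375, 113, 14, 21) ((381.46337890625, 122.67072296142578), (10.40661334991455, 21.232284545898438), 12.094757080078125)
scene brown (327, 78, 11, 26) ((330.8154296875, 90.3973159790039), (9.444341659545898, 25.465112686157227), 8.53076457977295)
scene brown (513, 0, 26, 400) ((526.6835327148438, 199.57534790039062), (3.6239633560180664, 399.7822570800781), 3.642561197280884)
```

View pics/top_z.png

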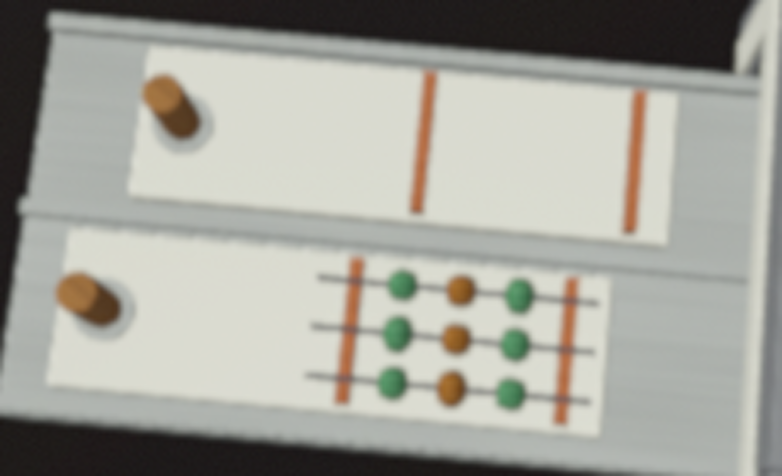

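View pics/scene_z.png

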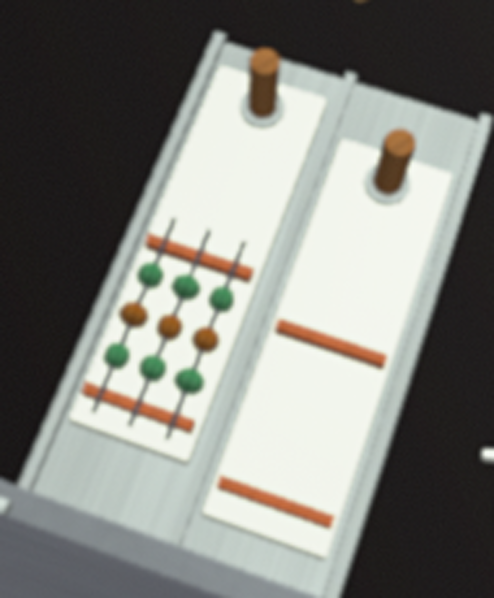

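```bash
python3 - <<'E'
from h import *
np.set_printoptions(precision=1,suppress=True)
t=lambda x,y:(x/3.4+190,y/3.4+140)
s=lambda x,y:(x/2.6+230,y/2.6+60)
print("base top/scene",plane("top",[t(106,311),t(184,124)],42),plane("scene",[s(262,108),s(388,186)],42))
print("topend",plane("top",[t(76,291),t(161,91)],102),plane("scene",[s(265,61),s(399,141)],102))
u=np.array([-0.119,-0.993,0])
print("front edge mid top-view",np.array([523.1,27.1])+147.5*u[:2])
print("front scene",plane("scene",[s(71,420),s(188,460)],42))
print("run rear corners",plane("top",[t(52,20),t(0,412)],39),plane("scene",[s(219,36),s(485,120)],39))
print("mouth plane top lip (z~30) run/mouth", plane("top",[t(748,300),t(742,440)],30))
E
```

```text
base top/scene [[535.9 146.3  42. ]
 [638.5 106.   42. ]] [[540.3 147.4  42. ]
 [643.4 104.7  42. ]]
topend [[537.  147.1 102. ]
 [639.2 106.7 102. ]] [[540.5 147.2 102. ]
 [641.5 106.5 102. ]]
front edge mid top-view [ 505.5 -119.4]
front scene [[ 467.4 -115.9   42. ]
 [ 550.4 -124.6   42. ]]
run rear corners [[701.2 180.8  39. ]
 [483.9 201.5  39. ]] [[493.9 204.1  39. ]
 [704.7 177.4  39. ]]
mouth plane top lip (z~30) run/mouth [[ 535.2 -199.6   30. ]
 [ 459.8 -191.7   30. ]]
```

```bash
python3 -m inch '[[[-41.2,-19.3,10],[0,0,1.258],0],[[-41.2,-19.3,10],[0,0,1.258],0],[[-41.2,-19.3,10],[0,0,1.258],0],[[-41.2,-19.3,10],[0,0,1.258],0],[[-41.2,-19.3,10],[0,0,1.258],0],[[-41.2,-19.3,10],[0,0,1.258],0],[[-41.2,-19.3,10],[0,0,1.258],0],[[-41.2,-19.3,10],[0,0,1.258],0],[[-41.2,-19.3,10],[0,0,1.258],0],[[-41.2,-19.3,10],[0,0,1.258],0],[[-41.2,-19.3,10],[0,0,1.258],0],[[-41.2,-19.3,10],[0,0,1.258],0],[[-41.2,-19.3,10],[0,0,1.258],0],[[-41.2,-19.3,10],[0,0,1.258],0]]' 20
python3 - <<'E'
from h import *
from bench import telemetry
for n in ["wrist","top"]:
    cv2.imwrite(f"pics/{n}1.png",viewer.snapshot(n)[:,:,::-1])
s=telemetry.sense();print(s["time"],s["tool_pos"],s["tcp_rot"],s["ft_force"],s["finger_gap"])
E
```

```text
time: 1.55
tool_pos: [543.9, 198.7, 142.8]
tcp_rot: [180.0, -0.0, 83.3]
ft_force: [-1.1, 0.4, 0.4]
finger_gap: 0.2
1.65 [544.09254161 198.36492083 142.73944456] [ 1.79970684e+02 -1.93826471e-02  8.32889021e+01] [ 0.26904119 -0.08325684  1.10146456] 0.06906294696308067
```

View pics/wrist1.png

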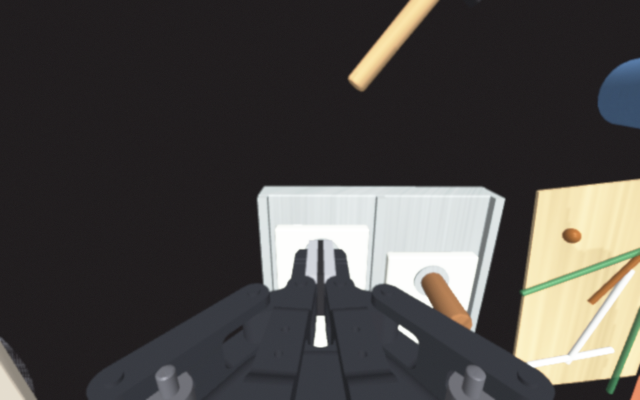

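View pics/top1.png

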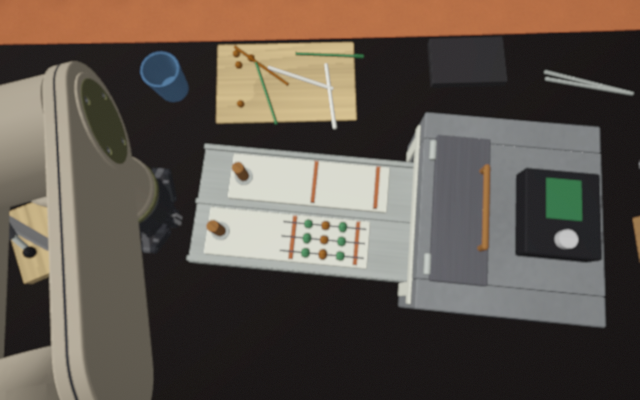

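The shut fingers sit on the lane's centre line behind the loaded post, in line with the tray at about (320,245) in the wrist view. I'll descend and then start pushing gently.

```bash
python3 -m inch '[[[0,0,4],[0,0,0],0],[[0,0,7.2],[0,0,0],0],[[0,0,7.2],[0,0,0],0],[[-1,0,7.2],[0,0,0],0],[[-2,0,7.2],[0,0,0],0],[[-2.5,0,7.2],[0,0,0],0],[[-3,0,7.2],[0,0,0],0],[[-3.5,0,7.2],[0,0,0],0],[[-4,0,7.2],[0,0,0],0],[[-4.5,0,7.2],[0,0,0],0],[[-5,0,7.2],[0,0,0],0]]'
python3 - <<'E'
from h import *
from bench import telemetry
for n in ["scene"]:
    cv2.imwrite(f"pics/{n}2.png",viewer.snapshot(n)[:,:,::-1])
s=telemetry.sense();print(s["time"],s["tool_pos"],s["tcp_rot"],s["ft_force"],s["finger_gap"])
E
```

```text
time: 2.75
tool_pos: [539.9, 148.4, 72.1]
tcp_rot: [179.8, -0.1, 83.2]
ft_force: [1.6, 6.8, 4.7]
finger_gap: 0.2
2.8 [539.76060557 147.53217178  71.93035492] [ 1.79838719e+02 -9.58212363e-02  8.31770103e+01] [0.52672557 4.07194685 2.7669951 ] 0.1490364213308261
```

View pics/scene2.png

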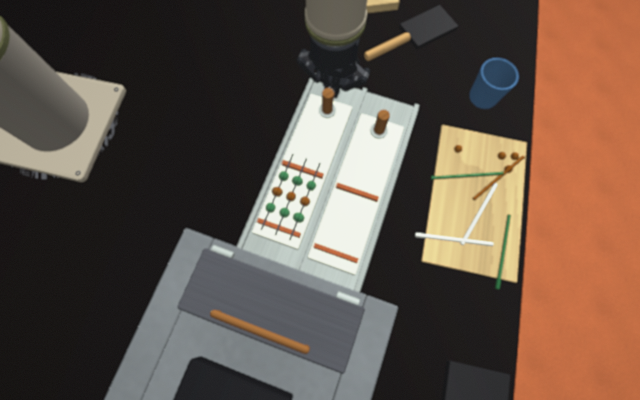

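The tray has slid about 20 mm, straight and with the beads in place. The empty setter hasn't moved. I'll continue.

```bash
cat > s.py <<'E'
from bench import telemetry
import numpy as np
s=telemetry.sense();print(round(s["time"],2),s["tool_pos"].round(1),s["tcp_rot"].round(1),s["ft_force"].round(2),"push",round(float(s["ft_force"]@[.119,.993,0]),2))
E
python3 -m inch '[[[-0.7,0,0],[0,0,0],0],[[-1.4,0,0],[0,0,0],0],[[-2.1,0,0],[0,0,0],0],[[-2.8,0,0],[0,0,0],0],[[-3.5,0,0],[0,0,0],0]]'; python3 s.py
python3 -m inch '[[[-0.5,0,0],[0,0,0],0],[[-1,0,0],[0,0,0],0],[[-1.5,0,0],[0,0,0],0],[[-2,0,0],[0,0,0],0],[[-2.4,0,0],[0,0,0],0]]'; python3 s.py
python3 -m inch '[[[-0.3,0,0],[0,0,0],0],[[-0.6,0,0],[0,0,0],0]]'; python3 s.py
python3 -m inch '[[[-0.3,0,0],[0,0,0],0],[[-0.6,0,0],[0,0,0],0]]'; python3 s.py
```

```text
time: 3.3
tool_pos: [535.3, 113.3, 71.6]
tcp_rot: [179.9, -0.1, 83.2]
ft_force: [0.7, 5.9, 4.1]
finger_gap: -0.0
3.3 [535.3 113.3  71.6] [ 1.799e+02 -1.000e-01  8.320e+01] [0.69 5.94 4.1 ] push 5.98
time: 3.8
tool_pos: [532.2, 89.2, 71.2]
tcp_rot: [179.9, -0.1, 83.2]
ft_force: [0.5, 4.9, 3.6]
finger_gap: 0.1
3.8 [532.2  89.2  71.2] [ 1.799e+02 -1.000e-01  8.320e+01] [0.46 4.91 3.57] push 4.93
time: 4.0
tool_pos: [531.2, 83.2, 70.8]
tcp_rot: [180.0, -0.0, 83.2]
ft_force: [-0.1, 4.3, 2.0]
finger_gap: -0.2
4.0 [531.2  83.2  70.8] [180.   -0.   83.2] [-0.11  4.29  2.03] push 4.25
time: 4.2
tool_pos: [530.0, 76.9, 70.3]
tcp_rot: [-180.0, 0.0, 83.2]
ft_force: [0.9, 4.6, 1.7]
finger_gap: 0.3
4.2 [530.   76.9  70.3] [-180.     0.    83.2] [0.9  4.56 1.69] push 4.64
```

Steady drag is about 4.4 N. From here I'll go in small steps and watch for the spring ramp.

```bash
python3 -m inch '[[[-0.3,0,0],[0,0,0],0],[[-0.6,0,0],[0,0,0],0]]' >/dev/null; python3 s.py
python3 -m inch '[[[-0.3,0,0],[0,0,0],0],[[-0.6,0,0],[0,0,0],0]]'>/dev/null; python3 s.py
python3 -m inch '[[[-0.3,0,0],[0,0,0],0],[[-0.6,0,0],[0,0,0],0]]'>/dev/null; python3 s.py
```

```text
4.4 [529.2  70.8  70.1] [-180.     0.    83.2] [0.89 3.42 1.56] push 3.51
4.6 [528.6  64.9  70.2] [-180.     0.    83.2] [0.12 3.22 1.06] push 3.21
4.8 [527.9  58.9  70.2] [-180.     0.    83.2] [0.54 3.73 1.4 ] push 3.77
```

```bash
python3 -m inch '[[[-0.3,0,0],[0,0,0],0],[[-0.5,0,0],[0,0,0],0]]' >/dev/null; python3 s.py
python3 -m inch '[[[-0.3,0,0],[0,0,0],0],[[-0.5,0,0],[0,0,0],0]]'>/dev/null; python3 s.py
```

```text
5.0 [527.3  53.9  70.2] [-180.     0.    83.2] [ 1.12  3.45 -0.07] push 3.56
5.2 [526.7  49.   70.2] [-180.     0.    83.2] [-0.24  2.71 -0.05] push 2.66
```

```bash
python3 -m inch '[[[-0.3,0,0],[0,0,0],0],[[-0.5,0,0],[0,0,0],0]]' >/dev/null; python3 s.py
python3 -m inch '[[[-0.3,0,0],[0,0,0],0],[[-0.5,0,0],[0,0,0],0]]'>/dev/null; python3 s.py
```

```text
5.4 [526.1  44.   70.2] [-180.     0.    83.2] [ 0.39  3.26 -0.91] push 3.28
5.6 [525.5  39.1  70.3] [-180.     0.    83.2] [ 0.68  2.76 -0.46] push 2.82
```

```bash
python3 -m inch '[[[-0.3,0,0],[0,0,0],0],[[-0.5,0,0],[0,0,0],0]]' >/dev/null; python3 s.py
python3 -m inch '[[[-0.3,0,0],[0,0,0],0],[[-0.5,0,0],[0,0,0],0]]'>/dev/null; python3 s.py
```

```text
5.8 [524.9  34.1  70.2] [-180.     0.    83.2] [ 0.72  2.39 -0.59] push 2.46
6.0 [524.4  29.2  70.3] [-180.     0.    83.2] [-0.06  1.19 -0.11] push 1.18
```

```bash
python3 -m inch '[[[-0.3,0,0],[0,0,0],0],[[-0.5,0,0],[0,0,0],0]]' >/dev/null; python3 s.py
python3 -m inch '[[[-0.3,0,0],[0,0,0],0],[[-0.5,0,0],[0,0,0],0]]'>/dev/null; python3 s.py
```

```text
6.2 [523.8  24.2  70.3] [-180.     0.    83.2] [-0.13  2.62 -0.55] push 2.58
6.4 [523.2  19.2  70.3] [-180.     0.    83.2] [ 0.13  3.72 -0.66] push 3.71
```

```bash
python3 -m inch '[[[-0.15,0,0],[0,0,0],0],[[-0.3,0,0],[0,0,0],0]]' >/dev/null; python3 s.py
```

```text
6.6 [522.9  16.4  70.3] [-180.    -0.    83.2] [-0.42  2.01 -0.77] push 1.95
```

```bash
python3 -m inch '[[[-0.15,0,0],[0,0,0],0],[[-0.3,0,0],[0,0,0],0]]' >/dev/null; python3 s.py
```

```text
6.8 [522.5  13.4  70.3] [-180.     0.    83.2] [-0.48  1.54 -0.28] push 1.47
```

```bash
python3 -m inch '[[[-0.3,0,0],[0,0,0],0],[[-0.5,0,0],[0,0,0],0]]' >/dev/null; python3 s.py
```

```text
7.0 [521.9   8.4  70.3] [-180.     0.    83.2] [ 0.82  2.37 -0.25] push 2.45
```

```bash
python3 -m inch '[[[-0.3,0,0],[0,0,0],0],[[-0.5,0,0],[0,0,0],0]]' >/dev/null; python3 s.py
```

```text
7.2 [521.4   3.5  70.3] [180.   -0.   83.2] [ 1.66  3.11 -1.08] push 3.28
```

```bash
python3 - <<'E'
from h import *
cv2.imwrite("pics/scene3.png",viewer.snapshot("scene")[:,:,::-1])
cv2.imwrite("pics/top3.png",viewer.snapshot("top")[:,:,::-1])
E
python3 s.py
```

```text
7.3 [521.3   3.3  70.3] [180.    0.   83.2] [ 1.05  2.08 -1.17] push 2.19
```

View pics/scene3.png

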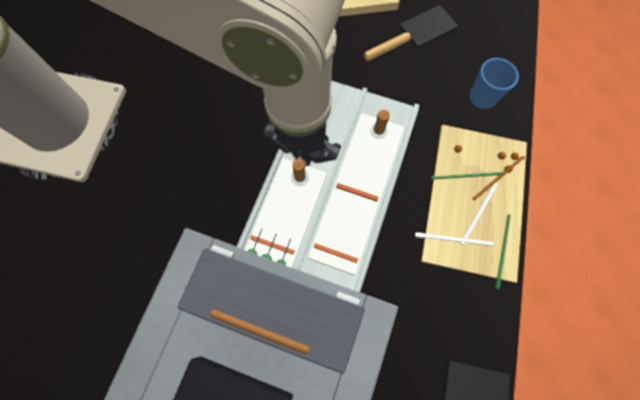

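View pics/top3.png

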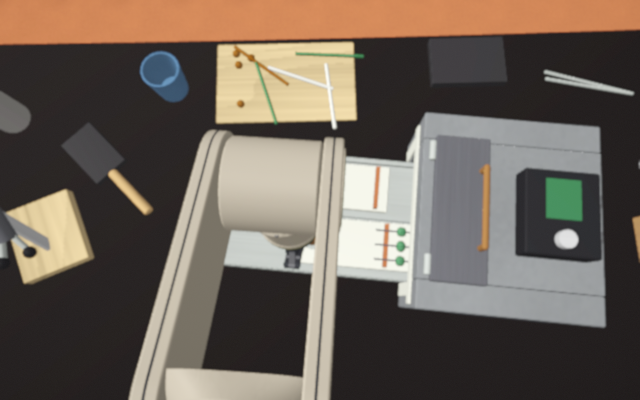

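The loaded tray is going in straight. Its front is about 95 mm inside, the beads are in place, and the empty setter is unmoved with its post at (382,120). There's at most about 35 mm left to the stop, so I'll take finer steps.

```bash
python3 -m inch '[[[-0.2,0,0],[0,0,0],0],[[-0.4,0,0],[0,0,0],0]]' >/dev/null; python3 s.py
```

```text
7.5 [ 5.21e+02 -1.00e-01  7.03e+01] [180.   -0.   83.2] [ 0.54  5.42 -0.77] push 5.45
```

```bash
python3 -m inch '[[[-0.2,0,0],[0,0,0],0],[[-0.4,0,0],[0,0,0],0]]' >/dev/null; python3 s.py
```

```text
7.7 [520.6  -3.9  70.4] [180.   -0.   83.2] [ 1.8   7.15 -0.5 ] push 7.31
```

```bash
python3 -m inch '[[[-0.2,0,0],[0,0,0],0],[[-0.4,0,0],[0,0,0],0]]' >/dev/null; python3 s.py
```

```text
7.9 [520.2  -7.6  70.5] [ 1.80e+02 -1.00e-01  8.32e+01] [ 1.9   8.12 -0.07] push 8.29
```

The force rose from 2.5 to 5.5, 7.3 and 8.3 N at about 0.4 N/mm, so the tray is against the sprung stop, roughly 12 mm in. I'll back off slowly and then lift clear.

```bash
python3 -m inch '[[[0.2,0,0],[0,0,0],0],[[0.4,0,0],[0,0,0],0],[[0.6,0,0],[0,0,0],0],[[0.8,0,0],[0,0,0],0],[[1.0,0,0],[0,0,0],0],[[1.2,0,0],[0,0,0],0],[[1.5,0,0],[0,0,0],0],[[3,0,0],[0,0,0],0],[[5,0,0],[0,0,0],0],[[5,0,-4],[0,0,0],0],[[5,0,-8],[0,0,0],0],[[8,0,-12],[0,0,0],0],[[12,0,-14],[0,0,0],0],[[16,0,-14],[0,0,0],0],[[20,0,-14],[0,0,0],0],[[20,0,-14],[0,0,0],0]]'
python3 s.py; python3 - <<'E'
from h import *
cv2.imwrite("pics/scene4.png",viewer.snapshot("scene")[:,:,::-1])
cv2.imwrite("pics/top4.png",viewer.snapshot("top")[:,:,::-1])
E
```

```text
time: 9.5
tool_pos: [543.3, 195.8, 210.6]
tcp_rot: [180.0, -0.1, 83.4]
ft_force: [-1.3, 0.4, -0.4]
finger_gap: 0.2
9.5 [543.3 195.8 210.6] [ 1.80e+02 -1.00e-01  8.34e+01] [-1.27  0.39 -0.43] push 0.23
```

View pics/scene4.png

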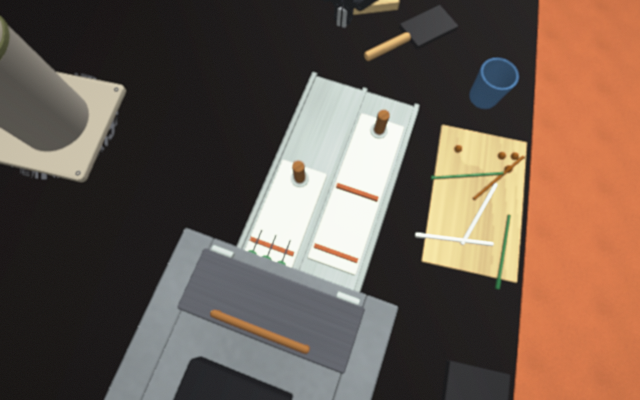

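View pics/top4.png

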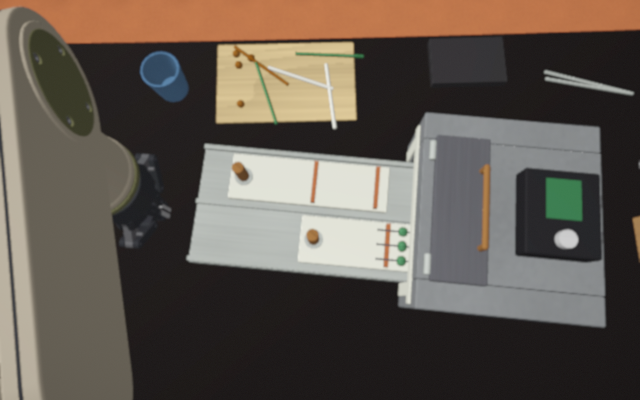

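```bash
python3 - <<'E'
from h import *
np.set_printoptions(precision=1,suppress=True)
for f in ["scene0","scene3","scene4"]:
    im=cv2.imread(f"pics/{f}.png"); hsv=cv2.cvtColor(im,cv2.COLOR_BGR2HSV)
    m2=((hsv[:,:,0]<16)&(hsv[:,:,1]>110)&(hsv[:,:,2]<160)).astype(np.uint8)
    m2[200:]=0; m2[:,420:]=0
    n,l,st,ce=cv2.connectedComponentsWithStats(m2)
    for i in range(1,n):
        if st[i,4]>60: print(f,st[i],ce[i],plane("scene",ce[i],72))
E
python3 s.py
```

```text
scene0 [327  78  11  26 176] [331.   91.4] [[539.2 150.3  72. ]]
scene0 [375 113  14  21 159] [380.8 123.2] [[641.6 105.4  72. ]]
scene3 [375 115  13  19 135] [380.3 124.6] [[641.1 102.5  72. ]]
scene3 [294 167  10  14 106] [299.  173.5] [[520.8 -23.3  72. ]]
scene4 [375 115  13  19 132] [380.3 124.6] [[641.2 102.4  72. ]]
scene4 [294 168  10  14 105] [298.9 174.9] [[521.3 -26.   72. ]]
9.6 [543.2 191.9 210. ] [-180.     0.    83.3] [-0.34  0.8  -0.1 ] push 0.75
```

The loaded post settled about 3 mm past its pre-contact picture, after springing back roughly 8 mm. That is a few mm into the spring, which fits a 2.5 N drag. The empty tray's pixel extents in the top view haven't changed.

```bash
python3 -c "
from bench import r
print(r.hand_in())"
```

```text
the job is handed in; nothing more can be done
None
```

The loaded setter is in the kiln, resting against the sprung stop, and I handed the job in at about 9.6 s with the arm clear of everything.

- **Push:** I pushed the post from behind with the fingers shut. The drag settled to about 2.5 N. It then rose through 5.5 and 7.3 to 8.3 N at about 0.4 N/mm, which is the stop's spring. I stopped there with the spring about 12–15 mm back, short of the 25 mm limit, then backed off slowly and lifted away.
- **Loaded setter:** The last pictures show it staying in, about 3 mm past where it stood just before I felt the stop. I estimate the spring is still pressed about 7 mm, which fits the drag. The stop is out of sight, so this comes from the forces and the post's position. The beads still visible outside the mouth are in place; the rest are out of view inside.
- **Empty setter:** It looks unmoved by eye in the top view. My measurement of its post in the scene view shifted by 3 mm between the first and later pictures. I put that down to a lighting change in the colour mask and did not check it further.
- **Force noise:** Readings wandered by about 1 N during the slide, so the exact point of first contact is known only to a few mm.

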